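# Set the burn-in timer to seven and start it

## Robot

A 6-joint arm with a two-finger parallel gripper is mounted at the origin on the work surface. World frame = base frame: x ahead of the robot, y to its left, z up, the work surface at z = 0. Lengths are in m, angles in rad, forces in N, time in s.
With the tool pointing down it reaches from about 0.375 to 0.975 m from the base axis. Payload 3.8 kg.
Tool frame: the origin (TCP) lies midway between the tips of the shut fingers; the grasp point (between the pads) lies 19 mm behind it; z points along the fingers, y is the direction in which the jaws open and shut (so a half turn about z gives the same grasp; the last joint's range is limited). The gripper opens to 85 mm and grips with 20 to 120 N. Pads are 22 mm wide; open, the fingers measure 114 mm over their backs; the gripper's body (76 mm by 85 mm) begins 54 mm behind the grasp point. The pads swing forward as they close: fully open they stand 13 mm farther back than shut.
Start: joints at [1.301, 0.264, 1.604, -0, 1.274, -0.037], TCP at [0.156, 0.657, 0.231] pointing down, gripper open.
Joint ranges: [-2.63, 2.63], [-0.94, 2.18], [0.31, 2.57], [-1.31, 4.45], [0, 2.66], [-2.55, 2.55]. Speed limits (rad/s): [2.57, 2.57, 3.14, 3.14, 3.14, 3.14].

## Interface

Orientations are given as a rotation vector (axis times angle).
In Python, from workcell import bot gives the robot as it stands.
- The arm moves only by the tool drive_tool, never from a script. Its argument "deltas" is a list of rows, each an object with "hand": the opening, from 0 (shut) to 1 (fully open); "offset": the shift along the world's x, y, z in cm, a list of three; "angular": the turn, a rotation vector about the world's x, y, z in degrees, a list of three. A call has 1 to 8 rows; each row is the pose to reach, as a shift and turn from the pose commanded when the call began; what a row does not reach only later rows make up. A row lasts 1/8 s, in which the tool goes at most 62.5 mm and 10.7 degrees, less where a joint would pass 70% of its speed; a pose out of reach is approached as far as the arm can. A call with a gripper value outside its range is refused whole. The fingers move at their own pace and stop on an object; "force" is the grip in N (left out, the last holds). Time passes only in rows, so rows that repeat a pose let the fingers close. It gives the time, the measured TCP pose, the force and the opening at its end, in the units of the state.
- bot.read_state(): the state, without advancing time (a new reading comes with each control period).
- bot.read_camera(name): name is "side" or "top" or "wrist"; returns a dict with "frame" (384x512x3 uint8, blue, green, red), "mtx" (3x3 intrinsics, pixels), "R" (3x3) and "t" (3): a world point X has camera coordinates R X + t. Camera axes: x right, y down, z forward; pixel columns grow to the right and rows downward; lengths in m; the calibration is good to about 2 mm. A picture is of the moment at which its call begins. There is no depth.
- bot.finish_job(): hands the job in, once; it reports no verdict.
The state is a dict: "time": time; "q": joint angles; "joint_vel": joint speeds; "joint_torque": joint torques, N m; "tool_pos": TCP position; "tcp_rot": TCP orientation; "wrist_force": force on the tool from outside, world axes, zero at the start; "torque": the same for the moment, N m; "width": opening from 0.0 (shut) to 1.0 (fully open).
Only numpy, scipy, OpenCV 4.12 (cv2) and the standard library are available. Lean on these libraries where they do the work, as an engineer would, in place of code of your own. Each camera call takes 0.05 s, during which the arm holds its last target. There are 200 camera calls.

## Task

The repaired computer is ready for its burn-in: with a fingertip, gently roll the timer's numbered thumbwheel until 7 stands on top, clicked in place, then press the start key fully down and let it come up again. Never bear on the wheel with more than 25 N, leave the wheel at 7, and do not push the loose parts around the timer out of place.

Things in the scene. Friction and masses are not known exactly. Their poses are not given: they have to be found in the camera images.
- timer: The burn-in timer, a fixed grey instrument box 200 (x) x 260 (y) x 75 mm high. Origin: centre of its underside, on the bench; z up, -x is its front (towards the robot, give or take its yaw). Its top carries the thumbwheel on the left (+y) half and the start key on the right (-y) half.
- wheel_axis (a point): Centre of the thumbwheel, on its axle along y, 60 mm above the bench, 15 mm below the box's top; its axes are the timer's and do not turn with the wheel. The black wheel, 28 mm wide, is a drum of radius 32 mm with ten ribs along y, 5 mm thick with round crests, out to radius 40 mm, one every 36 degrees. A spring clicks it into each number: pushed over half a step it drops into the next.
- wheel_top (a point): Fixed point on the top of the drum, 32 mm above its axle, 92 mm above the bench; ribs pass at 100 mm. Between the ribs are white numerals 0 to 9, 12 mm high, their tops towards the timer's +x when up here. The number set is the one here, facing straight up, with a rib 18 degrees either side of it. It starts at a number from 1 to 5.
- wheel (a joint): Turn of the thumbwheel in rad: 0.6283 times the number on top (0 shows 0, 4.398 shows 7; end stops just below 0 and just above 9). It grows as the wheel's top is rolled towards the timer's front (-x); the next higher number then comes up from the far side. About 1 to 2 N at the ribs moves it; it stays at the number it clicked into.
- start_top (a point): Centre of the top face of the start key, a round grey push key of 28 mm diameter in a black housing on the timer's top, its face 97 mm above the bench when up; it is pressed straight down and this point moves with it.
- start (a joint): How far the start key is pressed in m: 0 up, 0.006 fully down (about 4 N; spring return). More than 0.004 counts as pressed.
- heatsink: Bystander: loose finned aluminium heat sink 40 x 40 x 18 mm lying on the timer's top, behind and between wheel and key. Origin: centre of its underside.
- memory: Bystander: loose green memory module 31 x 133 x 4 mm in front of the timer. Origin: centre of its underside.
- tray: Bystander: loose open steel screw tray 85 x 75 x 22 mm, left of the timer. Origin: centre of its underside.
- drive: Bystander: loose flat aluminium drive 100 x 70 x 7 mm behind the timer. Origin: centre of its underside.
- driver: Bystander: loose screwdriver with a blue handle, right of the timer.
- fan: Bystander: loose square black case fan 92 x 92 x 25 mm behind the timer. Origin: centre of its underside.

How it is judged:
By the outcome, as a careful person would: the job done as asked, in the order asked, and still so for the second after the job is handed in, with the robot touching nothing.
It also fails if it takes over 58 s, if anything falls off the work surface, if the arm or the gripper's body presses on something with over 40 N, if the wrist force passes 120 N, or if a joint passes its speed limit or range.

## Working session

There is one attempt and no reset: what is moved stays moved. The work goes in short steps, Python scripts to look and compute and a tool call to move; the robot and the scene stay as the last step left them, time stands still between calls to the robot, and variables do not carry over. Pictures are saved under pics/ and viewed, about 8 in all and at most 12, crops included, and the job is handed in when it is done.

Besides the shell and the picture viewer there is one more tool, called after ">>>" as name(argument=value, ...), one argument or row to a line, values as JSON. drive_tool: Moves the arm, as the interface text tells. Its arguments: {"type":"object","properties":{"deltas":{"type":"array"},"force":{"type":"number"}},"required":["deltas"]}

```bash
mkdir -p pics
cat > h.py <<'E'
import numpy as np, cv2
from workcell import bot
def cam(n,save=None):
    c=bot.read_camera(n)
    if save: cv2.imwrite('pics/'+save,c['frame'])
    np.savez('/tmp/%s.npz'%n,**{k:c[k] for k in('frame','mtx','R','t')})
    return c
def ray(c,uv,z):
    R=np.array(c['R']);t=np.array(c['t']).ravel();o=-R.T@t
    d=R.T@np.linalg.inv(c['mtx'])@np.array([uv[0],uv[1],1.])
    return o+d*(z-o[2])/d[2]
def proj(c,X):
    p=np.array(c['mtx'])@(np.array(c['R'])@np.array(X)+np.array(c['t']).ravel());return p[:2]/p[2]
E
python3 - <<'E'
from h import *
s=bot.read_state();print(s)
a=cam('top');b=cam('side')
for c in(a,b):print(-np.array(c['R']).T@np.array(c['t']).ravel(), np.array(c['R'])[2])
cv2.imwrite('pics/a.png',a['frame']);cv2.imwrite('pics/b.png',b['frame'])
E
```

```text
{'time': 0.0, 'q': array([ 1.30110238e+00,  2.64764638e-01,  1.60540268e+00,  1.59722428e-05,
        1.27367507e+00, -3.69246894e-02]), 'joint_vel': array([ 0.00032598,  0.00019392, -0.00105894,  0.00093291, -0.00034789,
        0.00143885]), 'joint_torque': array([-1.53184115e-03, -5.15108442e+01, -3.67315543e+01, -1.52567172e-04,
        1.29704241e-02,  2.42925347e-05]), 'tool_pos': array([0.15552058, 0.65608217, 0.22993879]), 'tcp_rot': array([-0.36477366, -3.11998063,  0.00348836]), 'wrist_force': array([ 0.15250787, -0.17974947,  1.07733968]), 'torque': array([-0.02978112, -0.01850656,  0.03582454]), 'width': 1.0049476570643208}
[0.3628925  0.06094753 1.21430978] [ 2.09267251e-01 -4.13570677e-04 -9.77858398e-01]
[ 0.25148545 -0.53975073  0.84799575] [ 0.34501119  0.58744719 -0.73203352]
```

View pics/a.png

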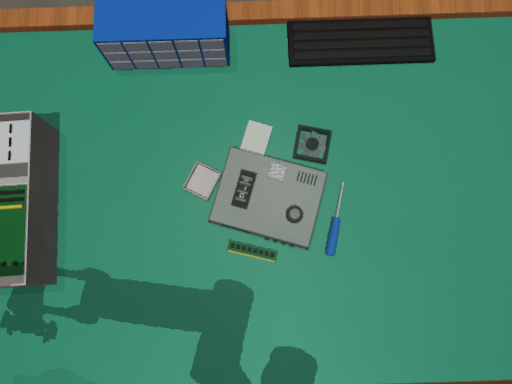

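View pics/b.png

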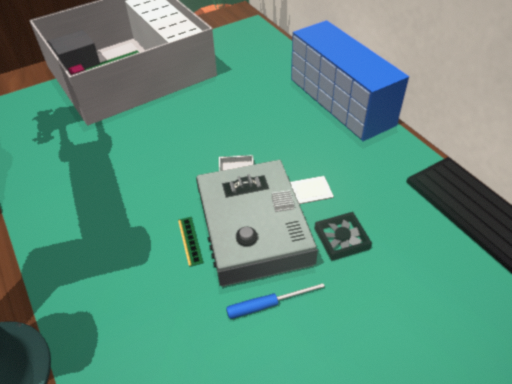

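The top view shows the timer centred near (268,197), with the wheel at (244,189) and the key at (294,214). In the side view the wheel is at (245,184) and the key at (247,236). Next I localise them.

Run:
```python
from h import *
a=dict(np.load('/tmp/top.npz'));b=dict(np.load('/tmp/side.npz'))
f=a['frame'];hsv=cv2.cvtColor(f,cv2.COLOR_BGR2HSV)
m=((hsv[...,1]<60)&(hsv[...,2]>70)).astype(np.uint8)
m=cv2.morphologyEx(m,cv2.MORPH_OPEN,np.ones((3,3)))
cs,_=cv2.findContours(m,cv2.RETR_EXTERNAL,cv2.CHAIN_APPROX_NONE)
for c in cs:
    r=cv2.minAreaRect(c)
    if cv2.contourArea(c)>200 : print(cv2.contourArea(c),r,cv2.boxPoints(r).round().tolist())
for uv,z in(((244,189),.092),((294,214),.097)):print(ray(a,uv,z))
for uv,z in(((245,184),.095),((247,234),.097)):print('s',ray(b,uv,z))
p=np.hstack([cv2.resize(f[140:250,205:340],None,fx=4,fy=4,interpolation=2),])
q=cv2.resize(b['frame'][155:285,190:325],None,fx=4,fy=4,interpolation=2)
s=np.zeros((520,1080,3),np.uint8);s[:440,:540]=p;s[:520,540:]=q
cv2.imwrite('pics/c.png',cv2.resize(s,(800,385)))
w=cam('wrist');print(-w['R'].T@w['t'].ravel(),w['R'],w['mtx'])
```

```text
304.0 ((13.0, 272.5), (29.0, 26.0), 90.0) [[-0.0, 258.0], [26.0, 258.0], [26.0, 287.0], [0.0, 287.0]]
9438.5 ((256.27301025390625, 177.9439239501953), (136.80422973632812, 109.3130874633789), 15.610989570617676) [[176.0, 212.0], [205.0, 107.0], [337.0, 144.0], [307.0, 249.0]]
2185.5 ((15.5, 149.5), (77.0, 31.0), 90.0) [[-0.0, 111.0], [31.0, 111.0], [31.0, 188.0], [0.0, 188.0]]
528.0 ((116.07691955566406, 55.11537551879883), (40.215763092041016, 18.859806060791016), 56.30992889404297) [[97.0, 44.0], [113.0, 33.0], [135.0, 67.0], [119.0, 77.0]]
532.0 ((140.46697998046875, 54.240577697753906), (37.39450454711914, 19.814231872558594), 60.945396423339844) [[123.0, 43.0], [140.0, 33.0], [158.0, 66.0], [141.0, 75.0]]
537.0 ((164.44520568847656, 53.520545959472656), (33.5908088684082, 21.067405700683594), 69.44395446777344) [[149.0, 41.0], [168.0, 34.0], [180.0, 66.0], [160.0, 73.0]]
531.0 ((189.00001525878906, 53.5), (31.044557571411133, 22.070741653442383), 75.96376037597656) [[175.0, 41.0], [196.0, 36.0], [203.0, 66.0], [182.0, 71.0]]
529.0 ((213.3496856689453, 52.52312469482422), (28.510725021362305, 22.12432289123535), 81.25383758544922) [[200.0, 40.0], [222.0, 37.0], [226.0, 65.0], [205.0, 68.0]]
548.5 ((46.5, 3.5), (7.0, 93.0), 90.0) [[-0.0, 0.0], [93.0, 0.0], [93.0, 7.0], [0.0, 7.0]]
[0.58822545 0.0943671  0.092     ]
[ 0.52000553 -0.02814595  0.097     ]
s [0.58508608 0.08651137 0.095     ]
s [ 0.51901892 -0.03427578  0.097     ]
[0.0739917  0.67621396 0.3730411 ] [[ 0.23026495  0.97312602 -0.00195072]
 [ 0.9198222  -0.21699676  0.32686316]
 [ 0.31765575 -0.07705945 -0.94506966]] [[323.51641271   0.         253.84021383]
 [  0.         323.51641271 191.33364695]
 [  0.           0.           1.        ]]
```

View pics/c.png

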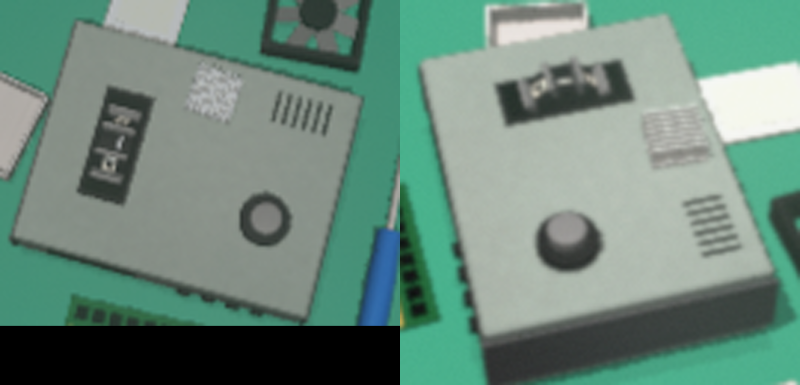

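Measured from the crop: box-top corners at about (80,20), (361,97), (306,318), (14,240), key at (265,219), slot centre at (117,145). The numeral can't be read at this range. I'll compute the pose from these and move in.

Run:
```python
from h import *
a=dict(np.load('/tmp/top.npz'));k=4*800/1080;ky=4*385/520
g=lambda u,v:(205+u/k,140+v/ky)
P=[ray(a,g(*p),.075)[:2] for p in((80,20),(361,97),(306,318),(14,240))]
print(P,np.mean(P,0))
e=[P[0]-P[1],P[3]-P[2],P[0]-P[3],P[1]-P[2]]
for v in e[:2]:print(np.linalg.norm(v),np.degrees(np.arctan2(-v[0],v[1])))
for v in e[2:]:print(np.linalg.norm(v),np.degrees(np.arctan2(v[1],v[0])))
print(ray(a,g(117,145),.075),ray(a,g(265,219),.097))
```

```text
[array([0.7051577 , 0.12339034]), array([ 0.62739007, -0.11958226]), array([ 0.43830456, -0.06137465]), array([0.51203455, 0.18339913])] [0.57072172 0.03145814]
0.2551146600096737 -17.748178819153466
0.25563707941236974 -16.76318610264413
0.2022315665271967 -17.261487011487787
0.19784199616605627 -17.110326625560337
[0.59169984 0.09362311 0.075     ] [ 0.52010044 -0.02923603  0.097     ]
```

>>> drive_tool(
  deltas=[
    {"hand": 0, "offset": [3.5, -4.6, 0], "angular": [0, 0, 0]},
    {"hand": 0, "offset": [7, -9.2, 0], "angular": [0, 0, 0]},
    {"hand": 0, "offset": [10.5, -13.8, 0], "angular": [0, 0, 0]},
    {"hand": 0, "offset": [14, -18.4, 0], "angular": [0, 0, 0]},
    {"hand": 0, "offset": [17.5, -23, 0], "angular": [0, 0, 0]},
    {"hand": 0, "offset": [21, -27.6, 0], "angular": [0, 0, 0]},
    {"hand": 0, "offset": [24.5, -32.2, 0], "angular": [0, 0, 0]},
    {"hand": 0, "offset": [28, -36.8, 0], "angular": [0, 0, 0]},
  ],
)

```text
time: 1.15
tool_pos: [0.4364, 0.2871, 0.2311]
tcp_rot: [0.365, 3.12, 0.0]
wrist_force: [1.2, 0.1, 0.6]
width: -0.005
```

>>> drive_tool(
  deltas=[
    {"hand": 0, "offset": [4, -4.2, 0], "angular": [0, 0, -1]},
    {"hand": 0, "offset": [8, -8.4, 0], "angular": [0, 0, -2]},
    {"hand": 0, "offset": [12, -12.6, -2], "angular": [0, 0, -3]},
    {"hand": 0, "offset": [16, -16.8, -4], "angular": [0, 0, -4]},
    {"hand": 0, "offset": [19.2, -20.6, -6], "angular": [0, 0, -4]},
    {"hand": 0, "offset": [19.2, -20.6, -6], "angular": [0, 0, -4]},
  ],
)

```text
time: 1.9
tool_pos: [0.6278, 0.0796, 0.1682]
tcp_rot: [-0.479, -3.101, 0.003]
wrist_force: [-0.3, -0.8, 0.3]
width: -0.003
```

Run:
```python
from h import *
s=bot.read_state();print(s['tool_pos'],s['tcp_rot'])
w=cam('wrist');cv2.imwrite('pics/w1.png',cv2.resize(w['frame'],(768,576),interpolation=2))
```

```text
[0.6277952  0.07964398 0.16822115] [-4.79300528e-01 -3.10064674e+00  2.69729899e-03]
```

View pics/w1.png

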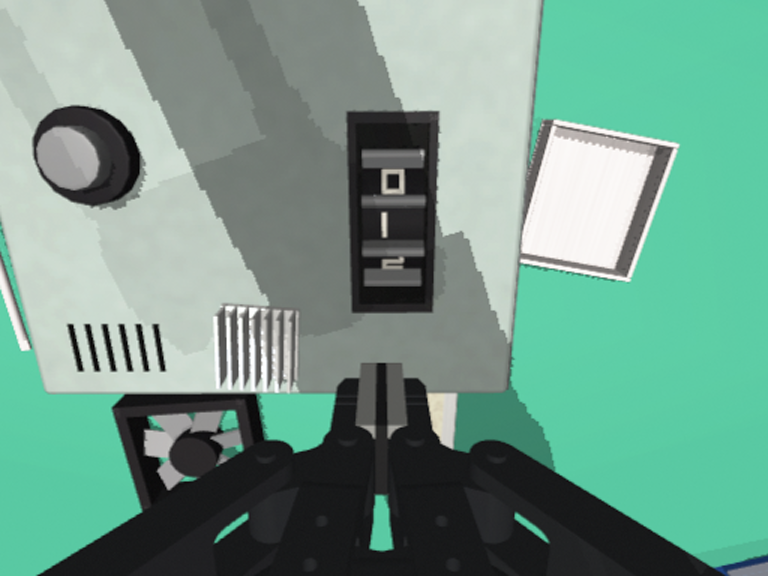

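The wrist view shows numerals 0, 1 and 2 with ribs at rows 158, 202, 247 and 277. The slot spans (347–439, 112–311) and the key top is at (67,157). I'll project these.

Run:
```python
from h import *
w=dict(np.load('/tmp/wrist.npz'))
r=lambda u,v,z:ray(w,(u/1.5,v/1.5),z)
S=[r(*p,.075) for p in((347,112),(439,112),(432,311),(352,311))];c=np.mean(S,0);print('slot',c)
for a,b in((0,1),(3,2)):
    v=S[b]-S[a];print(np.linalg.norm(v),np.degrees(np.arctan2(-v[0],v[1])))
for a,b in((0,3),(1,2)):
    v=S[b]-S[a];print(np.linalg.norm(v),np.degrees(np.arctan2(v[1],v[0])))
print('key',r(67,157,.097))
ex=np.array([np.cos(np.radians(-17.2)),np.sin(np.radians(-17.2)),0])
for th in(-54,-18,18,54):
    t=np.radians(th);X=np.array([c[0],c[1],.06])+.04*np.sin(t)*ex+[0,0,.04*np.cos(t)];print(th,proj(w,X)*1.5)
for v in(202,247):print('rib',r(394,v,.098))
```

```text
slot [0.5929605  0.09698914 0.075     ]
0.04218185434714516 -17.552429691442878
0.04190723384186263 -17.499871034021997
0.09810184891207972 -17.30889083878949
0.09806262360969459 -17.4692589971688
key [ 0.52158598 -0.02744242  0.097     ]
-54 [392.9653171  150.79836488]
-18 [393.58934371 200.06265748]
18 [393.45699288 254.68372832]
54 [392.70214285 286.07257589]
rib [0.58202243 0.10056678 0.098     ]
rib [0.60142135 0.0946193  0.098     ]
```

1 is on top, so six steps are needed. I'll tilt the shut fingertip 30° so that its front edge works as a wedge.

>>> drive_tool(
  deltas=[
    {"hand": 0, "offset": [0, 0, 0], "angular": [-3, -9.5, 0]},
    {"hand": 0, "offset": [0, 0.3, 0], "angular": [-6, -19, 0]},
    {"hand": 0, "offset": [-0.5, 0.7, -2], "angular": [-9, -28.6, 0]},
    {"hand": 0, "offset": [-0.5, 0.7, -4.5], "angular": [-9, -28.6, 0]},
    {"hand": 0, "offset": [-0.5, 0.7, -4.5], "angular": [-9, -28.6, 0]},
  ],
)

```text
time: 2.58
tool_pos: [0.6194, 0.0908, 0.124]
tcp_rot: [0.392, 2.597, -0.109]
wrist_force: [-0.4, -0.0, 0.3]
width: -0.002
```

Run:
```python
from h import *
from scipy.spatial.transform import Rotation as Ro
s=bot.read_state();print(s['tool_pos'],s['wrist_force']);print(Ro.from_rotvec(s['tcp_rot']).as_matrix().round(3))
w=cam('wrist');b=cam('side')
R=Ro.from_rotvec(s['tcp_rot']).as_matrix()
print('tcp in wrist',proj(w,s['tool_pos']),'corner',proj(w,s['tool_pos']+.011*R[:,0]))
p=cv2.resize(w['frame'],(512,384));q=cv2.resize(b['frame'][130:258,170:266],(288,384),interpolation=2)
cv2.imwrite('pics/w2.png',np.hstack([p,q]))
```

```text
[0.61939432 0.09075792 0.12401034] [-0.39896488 -0.03633001  0.27670978]
[[-0.83   0.296  0.473]
 [ 0.256  0.955 -0.15 ]
 [-0.496 -0.003 -0.868]]
tcp in wrist [252.77196261 256.35234288] corner [252.75515822 236.63811945]
```

View pics/w2.png

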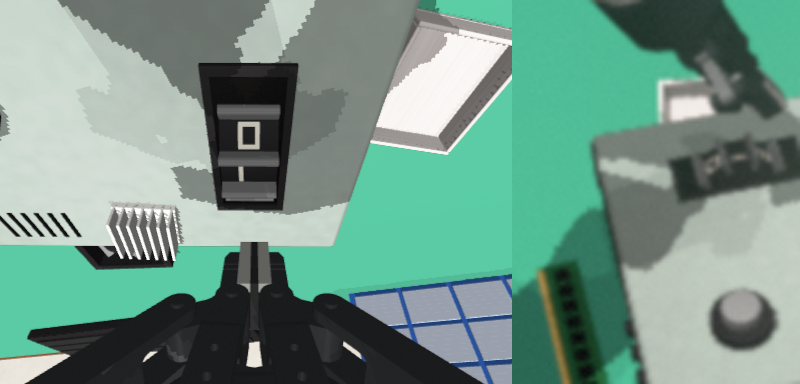

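The wedge sits behind the wheel and the 1 shows just in front of it. The pad's front edge is at row 241, about 8 mm ahead of the TCP. I'll check the settled pose.

Run:
```python
from h import *
s=bot.read_state();print(s['time'],s['tool_pos'],s['tcp_rot'],s['joint_vel'].round(3))
```

```text
2.675 [0.62357611 0.09088361 0.12809602] [ 0.39411046  2.59067961 -0.1055552 ] [-0.012 -0.    -0.037 -0.003 -0.005  0.001]
```

>>> drive_tool(
  deltas=[
    {"hand": 0, "offset": [-0.2, -0.3, -0.7], "angular": [0, 0, 0]},
    {"hand": 0, "offset": [-0.2, -0.3, -1.4], "angular": [0, 0, 0]},
    {"hand": 0, "offset": [-0.2, -0.3, -1.4], "angular": [0, 0, 0]},
    {"hand": 0, "offset": [-0.2, -0.3, -1.4], "angular": [0, 0, 0]},
  ],
)

```text
time: 3.18
tool_pos: [0.6209, 0.0866, 0.1122]
tcp_rot: [0.396, 2.593, -0.108]
wrist_force: [0.1, -0.3, 0.3]
width: -0.004
```

>>> drive_tool(
  deltas=[
    {"hand": 0, "offset": [0, 0, -1.3], "angular": [0, 0, 0]},
    {"hand": 0, "offset": [-0.5, 0.16, -1.3], "angular": [0, 0, 0]},
    {"hand": 0, "offset": [-1.0, 0.31, -1.3], "angular": [0, 0, 0]},
    {"hand": 0, "offset": [-1.5, 0.47, -1.3], "angular": [0, 0, 0]},
    {"hand": 0, "offset": [-1.9, 0.6, -1.3], "angular": [0, 0, 0]},
    {"hand": 0, "offset": [-2.2, 0.69, -1.3], "angular": [0, 0, 0]},
    {"hand": 0, "offset": [-2.2, 0.69, -1.3], "angular": [0, 0, 0]},
  ],
)

```text
time: 4.05
tool_pos: [0.5982, 0.0939, 0.0991]
tcp_rot: [0.395, 2.593, -0.107]
wrist_force: [-0.2, -0.1, 0.0]
width: 0.003
```

Run:
```python
from h import *
s=bot.read_state();print(s['tool_pos'],s['wrist_force'])
w=cam('wrist');b=cam('side')
p=cv2.resize(w['frame'],(512,384));q=cv2.resize(b['frame'][130:258,170:266],(288,384),interpolation=2)
cv2.imwrite('pics/w3.png',np.hstack([p,q]))
```

```text
[0.59822089 0.09387646 0.09906219] [-0.20440123 -0.12822208  0.01155665]
```

View pics/w3.png

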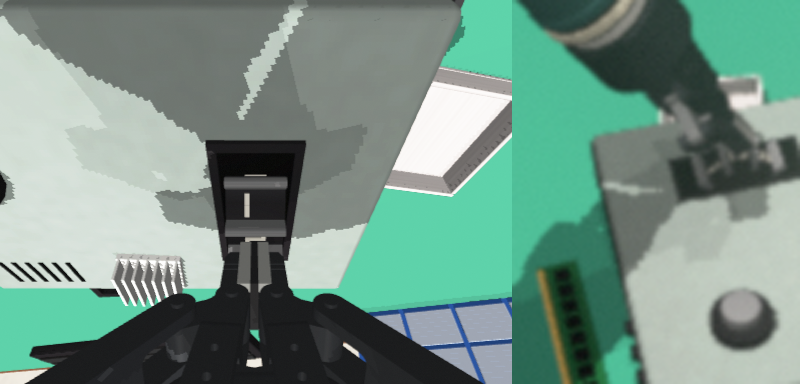

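The first step clicked: the 1 has moved down to the front, the 2 is at the fingertip, and the wrist force is near zero. I'll repeat the lift, return and drag.

>>> drive_tool(
  deltas=[
    {"hand": 0, "offset": [0, 0, 1.4], "angular": [0, 0, 0]},
    {"hand": 0, "offset": [1.2, -0.38, 1.5], "angular": [0, 0, 0]},
    {"hand": 0, "offset": [2.3, -0.72, 1.4], "angular": [0, 0, 0]},
    {"hand": 0, "offset": [2.3, -0.72, 0], "angular": [0, 0, 0]},
    {"hand": 0, "offset": [1.6, -0.5, 0], "angular": [0, 0, 0]},
    {"hand": 0, "offset": [1.0, -0.31, 0], "angular": [0, 0, 0]},
    {"hand": 0, "offset": [0.4, -0.13, 0], "angular": [0, 0, 0]},
    {"hand": 0, "offset": [0, 0, 0], "angular": [0, 0, 0]},
  ],
)

```text
time: 5.15
tool_pos: [0.5977, 0.094, 0.099]
tcp_rot: [0.395, 2.593, -0.107]
wrist_force: [-0.0, 0.3, 0.8]
width: 0.003
```

Run:
```python
from h import *
s=bot.read_state();print(s['tool_pos'],s['wrist_force'])
w=cam('wrist')
cv2.imwrite('pics/w4.png',cv2.resize(w['frame'][120:280,180:330],None,fx=3,fy=3))
```

```text
[0.59765492 0.09403681 0.09895376] [-0.00772103  0.34954606  0.83491519]
```

View pics/w4.png

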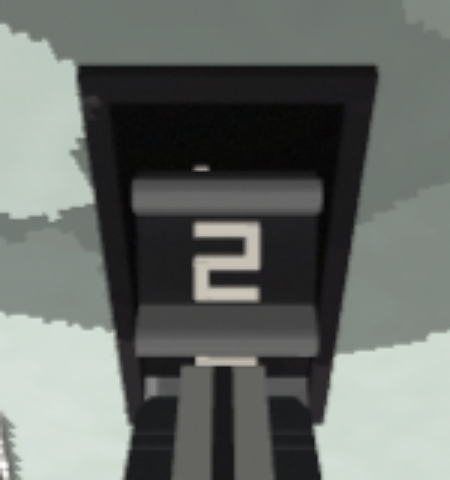

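A 2 now stands in front of the finger, so 3 is on top and the cycle works. Three more cycles, then a look.

>>> drive_tool(
  deltas=[
    {"hand": 0, "offset": [0, 0, 1.4], "angular": [0, 0, 0]},
    {"hand": 0, "offset": [1.2, -0.38, 1.5], "angular": [0, 0, 0]},
    {"hand": 0, "offset": [2.3, -0.72, 1.4], "angular": [0, 0, 0]},
    {"hand": 0, "offset": [2.3, -0.72, 0], "angular": [0, 0, 0]},
    {"hand": 0, "offset": [1.6, -0.5, 0], "angular": [0, 0, 0]},
    {"hand": 0, "offset": [1.0, -0.31, 0], "angular": [0, 0, 0]},
    {"hand": 0, "offset": [0.4, -0.13, 0], "angular": [0, 0, 0]},
    {"hand": 0, "offset": [0, 0, 0], "angular": [0, 0, 0]},
  ],
)

```text
time: 6.2
tool_pos: [0.5977, 0.094, 0.0989]
tcp_rot: [0.395, 2.593, -0.107]
wrist_force: [0.4, 0.2, 0.8]
width: 0.001
```

>>> drive_tool(
  deltas=[
    {"hand": 0, "offset": [0, 0, 1.4], "angular": [0, 0, 0]},
    {"hand": 0, "offset": [1.2, -0.38, 1.5], "angular": [0, 0, 0]},
    {"hand": 0, "offset": [2.3, -0.72, 1.4], "angular": [0, 0, 0]},
    {"hand": 0, "offset": [2.3, -0.72, 0], "angular": [0, 0, 0]},
    {"hand": 0, "offset": [1.6, -0.5, 0], "angular": [0, 0, 0]},
    {"hand": 0, "offset": [1.0, -0.31, 0], "angular": [0, 0, 0]},
    {"hand": 0, "offset": [0.4, -0.13, 0], "angular": [0, 0, 0]},
    {"hand": 0, "offset": [0, 0, 0], "angular": [0, 0, 0]},
  ],
)

```text
time: 7.2
tool_pos: [0.5976, 0.094, 0.0989]
tcp_rot: [0.395, 2.593, -0.107]
wrist_force: [0.1, 0.3, 0.5]
width: -0.002
```

>>> drive_tool(
  deltas=[
    {"hand": 0, "offset": [0, 0, 1.4], "angular": [0, 0, 0]},
    {"hand": 0, "offset": [1.2, -0.38, 1.5], "angular": [0, 0, 0]},
    {"hand": 0, "offset": [2.3, -0.72, 1.4], "angular": [0, 0, 0]},
    {"hand": 0, "offset": [2.3, -0.72, 0], "angular": [0, 0, 0]},
    {"hand": 0, "offset": [1.6, -0.5, 0], "angular": [0, 0, 0]},
    {"hand": 0, "offset": [1.0, -0.31, 0], "angular": [0, 0, 0]},
    {"hand": 0, "offset": [0.4, -0.13, 0], "angular": [0, 0, 0]},
    {"hand": 0, "offset": [0, 0, 0], "angular": [0, 0, 0]},
  ],
)

```text
time: 8.2
tool_pos: [0.5977, 0.094, 0.099]
tcp_rot: [0.395, 2.593, -0.107]
wrist_force: [0.5, -0.2, 0.9]
width: -0.001
```

Run:
```python
from h import *
s=bot.read_state();print(s['tool_pos'],s['wrist_force'])
w=cam('wrist')
cv2.imwrite('pics/w5.png',cv2.resize(w['frame'][120:280,180:330],None,fx=3,fy=3))
```

```text
[0.59766399 0.09401748 0.0989529 ] [ 0.45352152 -0.19890778  0.93337562]
```

View pics/w5.png

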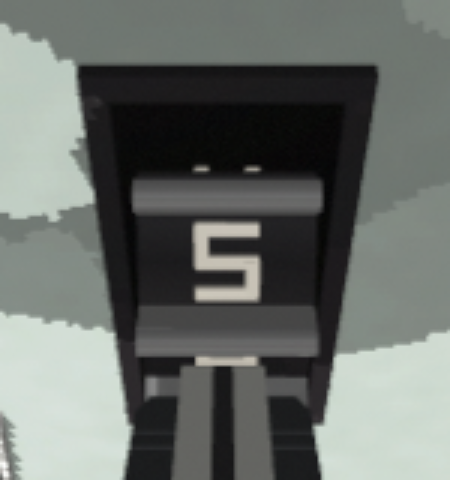

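A 5 is in front, so 6 is on top. One more step, then lift, straighten the tool and look.

>>> drive_tool(
  deltas=[
    {"hand": 0, "offset": [0, 0, 1.4], "angular": [0, 0, 0]},
    {"hand": 0, "offset": [1.2, -0.38, 1.5], "angular": [0, 0, 0]},
    {"hand": 0, "offset": [2.3, -0.72, 1.4], "angular": [0, 0, 0]},
    {"hand": 0, "offset": [2.3, -0.72, 0], "angular": [0, 0, 0]},
    {"hand": 0, "offset": [1.6, -0.5, 0], "angular": [0, 0, 0]},
    {"hand": 0, "offset": [1.0, -0.31, 0], "angular": [0, 0, 0]},
    {"hand": 0, "offset": [0.4, -0.13, 0], "angular": [0, 0, 0]},
    {"hand": 0, "offset": [0, 0, 0], "angular": [0, 0, 0]},
  ],
)

```text
time: 9.25
tool_pos: [0.5976, 0.094, 0.0989]
tcp_rot: [0.395, 2.593, -0.107]
wrist_force: [-0.4, 0.8, 0.4]
width: 0.001
```

>>> drive_tool(
  deltas=[
    {"hand": 0, "offset": [0, 0, 0], "angular": [0, 0, 0]},
    {"hand": 0, "offset": [0, 0, 2], "angular": [0, 0, 0]},
    {"hand": 0, "offset": [0, 0, 4], "angular": [0, 0, 0]},
    {"hand": 0, "offset": [1, -0.3, 6], "angular": [3, 9.5, 0]},
    {"hand": 0, "offset": [2.2, -0.7, 7], "angular": [6, 19, 0]},
    {"hand": 0, "offset": [3.3, -1, 7], "angular": [9, 28.6, 0]},
    {"hand": 0, "offset": [3.3, -1, 7], "angular": [9, 28.6, 0]},
    {"hand": 0, "offset": [3.3, -1, 7], "angular": [9, 28.6, 0]},
  ],
)

```text
time: 10.25
tool_pos: [0.6311, 0.0835, 0.1681]
tcp_rot: [-0.474, -3.105, 0.001]
wrist_force: [0.2, -0.7, -0.0]
width: -0.002
```

Run:
```python
from h import *
s=bot.read_state();print(s['tool_pos'],s['tcp_rot'],s['wrist_force'])
w=cam('wrist')
cv2.imwrite('pics/w6.png',cv2.resize(w['frame'][:280],None,fx=1.5,fy=1.5,interpolation=2))
```

```text
[0.63114902 0.083478   0.16809912] [-4.74095093e-01 -3.10458510e+00  1.19663475e-03] [ 0.16830124 -0.67802261 -0.03291649]
```

View pics/w6.png

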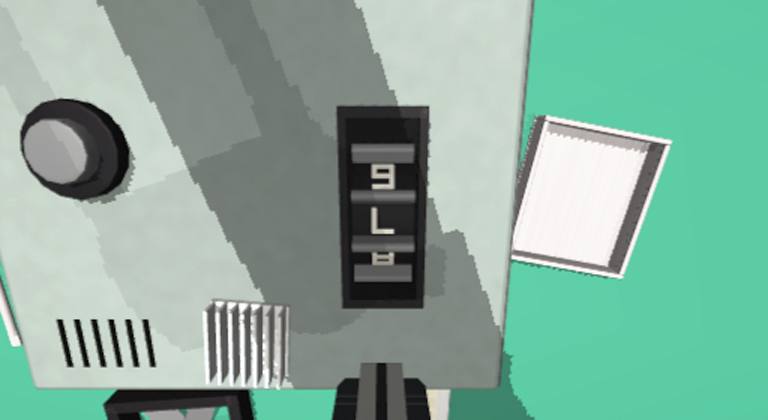

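7 stands on top, with 6 and 8 either side and the ribs in the same places as at the start, so it is clicked in. Now the key.

>>> drive_tool(
  deltas=[
    {"hand": 0, "offset": [-4, -4, 0], "angular": [0, 0, 0]},
    {"hand": 0, "offset": [-8, -8, 0], "angular": [0, 0, 0]},
    {"hand": 0, "offset": [-11, -11.2, 0], "angular": [0, 0, 0]},
    {"hand": 0, "offset": [-11, -11.2, -3], "angular": [0, 0, 0]},
    {"hand": 0, "offset": [-11, -11.2, -6], "angular": [0, 0, 0]},
    {"hand": 0, "offset": [-11, -11.2, -6], "angular": [0, 0, 0]},
    {"hand": 0, "offset": [-11, -11.2, -6], "angular": [0, 0, 0]},
  ],
)

```text
time: 11.18
tool_pos: [0.5217, -0.0278, 0.1105]
tcp_rot: [0.472, 3.104, -0.0]
wrist_force: [0.6, -0.5, 0.8]
width: -0.0
```

Run:
```python
from h import *
s=bot.read_state();print(s['tool_pos'],s['wrist_force'])
w=cam('wrist');b=cam('side')
p=cv2.resize(w['frame'],(512,384));q=cv2.resize(b['frame'][170:298,195:291],(288,384),interpolation=2)
cv2.imwrite('pics/w7.png',np.hstack([p,q]))
```

```text
[ 0.52168179 -0.02777513  0.11045094] [ 0.58858466 -0.4714546   0.84685667]
```

View pics/w7.png

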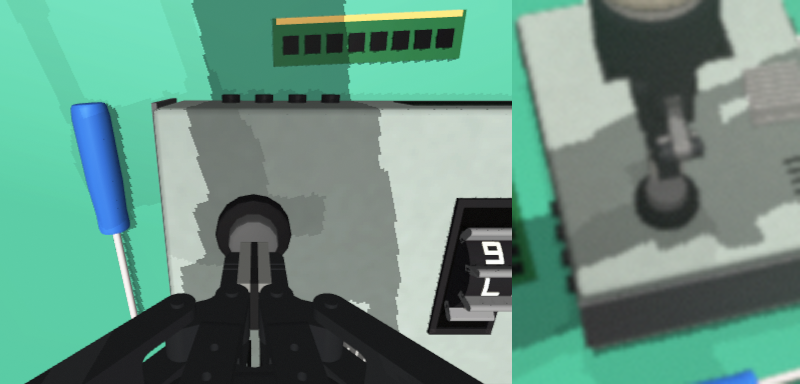

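The fingertip is centred over the key face (grey disc at (254,228)). Pressing down.

>>> drive_tool(
  deltas=[
    {"hand": 0, "offset": [0, 0, -0.7], "angular": [0, 0, 0]},
    {"hand": 0, "offset": [0, 0, -1.2], "angular": [0, 0, 0]},
    {"hand": 0, "offset": [0, 0, -1.5], "angular": [0, 0, 0]},
    {"hand": 0, "offset": [0, 0, -1.7], "angular": [0, 0, 0]},
    {"hand": 0, "offset": [0, 0, -1.85], "angular": [0, 0, 0]},
    {"hand": 0, "offset": [0, 0, -1.85], "angular": [0, 0, 0]},
    {"hand": 0, "offset": [0, 0, -1.85], "angular": [0, 0, 0]},
  ],
)

```text
time: 12.15
tool_pos: [0.5219, -0.0283, 0.091]
tcp_rot: [0.474, 3.105, 0.0]
wrist_force: [-1.9, 0.8, 4.4]
width: 0.003
```

>>> drive_tool(
  deltas=[
    {"hand": 0, "offset": [0, 0, -0.05], "angular": [0, 0, 0]},
    {"hand": 0, "offset": [0, 0, -0.1], "angular": [0, 0, 0]},
    {"hand": 0, "offset": [0, 0, -0.1], "angular": [0, 0, 0]},
  ],
)

```text
time: 12.52
tool_pos: [0.5219, -0.0283, 0.0909]
tcp_rot: [0.474, 3.105, 0.0]
wrist_force: [-3.9, 0.7, 10.1]
width: 0.004
```

The key is bottomed: force went from 4.4 to 10 N with no further travel. Releasing and backing off.

>>> drive_tool(
  deltas=[
    {"hand": 0, "offset": [0, 0, 0.4], "angular": [0, 0, 0]},
    {"hand": 0, "offset": [0, 0, 1], "angular": [0, 0, 0]},
    {"hand": 0, "offset": [0, 0, 3], "angular": [0, 0, 0]},
    {"hand": 0, "offset": [0, 0, 7], "angular": [0, 0, 0]},
    {"hand": 0, "offset": [3, 0.5, 10], "angular": [0, 0, 0]},
    {"hand": 0, "offset": [6, 3, 12], "angular": [0, 0, 0]},
    {"hand": 0, "offset": [6, 3, 12], "angular": [0, 0, 0]},
    {"hand": 0, "offset": [6, 3, 12], "angular": [0, 0, 0]},
  ],
)

```text
time: 13.52
tool_pos: [0.5807, 0.0016, 0.2086]
tcp_rot: [-0.472, -3.104, 0.001]
wrist_force: [-0.1, 0.7, -0.1]
width: 0.001
```

Run:
```python
from h import *
s=bot.read_state();print(s['tool_pos'],s['wrist_force'])
w=cam('wrist')
cv2.imwrite('pics/w8.png',cv2.resize(w['frame'],None,fx=1.5,fy=1.5,interpolation=2))
```

```text
[0.58069171 0.00155091 0.20862994] [-0.134306    0.66584575 -0.13587874]
```

View pics/w8.png

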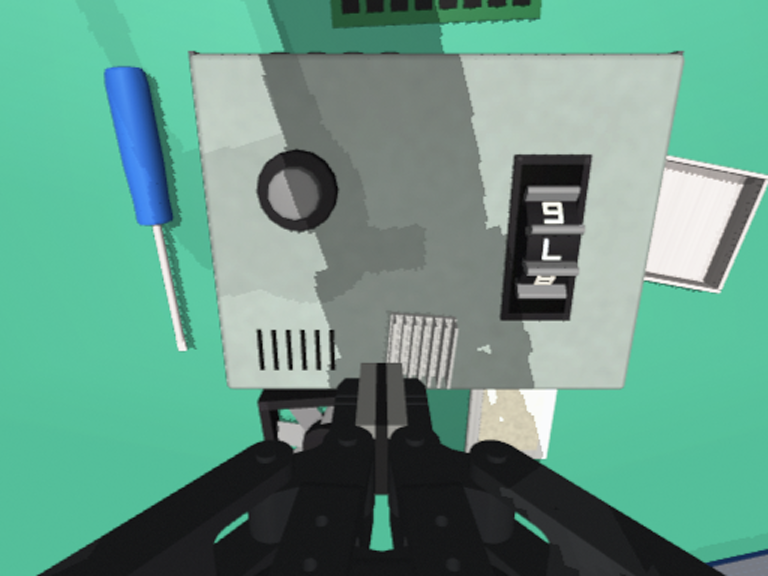

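The wheel still shows 7 on top at (552,250), the key is up at (293,192), the loose parts are in place and the robot is clear. Handing in.

```bash
python3 -c "
from h import *
print(bot.finish_job())"
```

```text
the job is handed in; nothing more can be done
None
```

The job is done and handed in at about 13.6 s of the 58 s allowed.

- **Wheel:** It started at 1. I rolled it six steps to 7 with the edge of the shut fingertips, tilted 30°. The wrist force read under about 1.5 N at every check, though those readings came after each step and not during the rolling.
- **Start key:** I pressed it to its stop at z of about 0.091 m. The force rose from 4.4 N to 10 N with no further travel. I then released it and backed the arm away.
- **Last checks:** The final wrist picture shows 7 on top between its ribs and the key face standing up again. The loose parts look undisturbed by eye, though I did not measure their positions, and the memory module, fan and drive were only partly in view. The arm is touching nothing.
- **Disagreements:** The top, side and wrist views of the wheel and key differed by a few millimetres, up to about 10 mm for the side camera on the wheel. I worked from the wrist view; every step and the press landed.

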